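# Show two bearing balls under the bench magnifier in their carrying tray

### The job

Pick up the white carrying tray by its upright grip and show me the two steel balls under the bench magnifier without letting either roll out of its pocket: first hold the larger ball still under the middle of the lens, about 5 cm below the glass with the tray level, for about two seconds. Then bring the other end of the tray round so that the smaller ball is in the same place, and finish there, still holding the tray up level and steady in the gripper while I look. Do not bump the magnifier or disturb the other things on the table.

Things in the scene. Friction and masses are not known exactly. Their poses are not given: they have to be found in the camera images.
- tray: white plastic carrying tray: a flat deck 260 mm long (its x), 70 mm wide (its y) and 12 mm thick, with a shallow round pocket (27 mm across, 3 mm deep) near each end and one upright grip panel in the middle, 70 mm long (along x), 10 mm thick (y), its top 90 mm above the tray's underside. Origin: centre of the underside, z up. About 0.22 kg, with the balls 0.3 kg; it stands on the table top (z = 0)
- grip (a point): point in the middle of the tray's upright grip panel, 75 mm above the underside (15 mm below the panel's top edge); axes as the tray's. The panel is 10 mm thick across y, to be pinched across y from above
- pocket_a (a point): centre of the floor of the tray's pocket at its +x end: 100 mm from the tray's middle, 9 mm above the underside
- pocket_b (a point): centre of the floor of the tray's pocket at its -x end: 100 mm from the tray's middle, 9 mm above the underside
- large_ball: the larger steel ball, 25 mm diameter, 64 g, lying loose in one of the two pockets (either one); it can roll about 5 mm off the pocket's centre and climbs out over the rim if the tray is tipped by some 35 degrees, less if it is jerked
- large_ball_center (a point): centre of the larger ball
- small_ball: the smaller steel ball, 16 mm diameter, 17 g, lying loose in the other pocket; it can roll about 7 mm off the pocket's centre
- small_ball_center (a point): centre of the smaller ball
- magnifier: bench magnifier, fixed to the table: round dark cast foot 120 mm across and 24 mm high, upright steel column 12 mm thick and 278 mm high; a clamp on the column carries a level arm 8 mm thick that reaches out along the magnifier's -x to the lens. Origin: centre of the foot's underside. Clamp and lens stay at their height unless pushed hard
- lens (a point): centre of the magnifier's glass: a level round lens 75 mm across in a black frame 84 mm across and 12 mm high, 170 mm from the column along the magnifier's -x; axes as the magnifier's, z up. Its height above the table differs from day to day (170 to 240 mm). There is nothing under it
- screwdriver: screwdriver 170 mm long lying beside the tray; bystander
- pliers: pliers with red grips, 160 mm long and 16 mm high, lying on the other side of the tray; bystander
- tape: roll of black tape, 84 mm across and 19 mm high, beside the magnifier's foot; bystander
- bowl: glass bowl 110 mm across and 50 mm high on the red round placemat; bystander
- can: drinks can, 66 mm across and 115 mm high, on the chopping board (20 mm thick) at the back right; bystander
- jar: glass jar with red lid, 80 mm across and 95 mm high, on the chopping board; bystander
- flask: slim steel flask with black cap, 66 mm across and 190 mm high, at the right side; bystander
- thermos: large steel vacuum mug with red lid and red side handle, 94 mm across and 185 mm high, at the right side; bystander

How it is judged (in metres and radians):
On the way, in this order (a step that is already met when the one before it is completed fails the run):
1. the tray is lifted off the table in the gripper, both balls in their pockets (height (world z) of tray above 0.03 m and contact force between the fingers and tray above 1 N and (distance between large_ball_center and pocket_a below 0.024 m or distance between large_ball_center and pocket_b below 0.024 m) and (distance between small_ball_center and pocket_a below 0.024 m or distance between small_ball_center and pocket_b below 0.024 m)), for 0.2 s.
2. the larger ball is held still under the middle of the lens, the tray level (horizontal distance between large_ball_center and lens below 0.018 m and z of large_ball_center in the frame of lens between -0.075 and -0.03 m and angle between tray's own z axis and vertical below 0.1 rad and distance between the grasp point and grip below 0.05 m and contact force between the fingers and tray above 1 N and contact force between tray and magnifier below 0.2 N and linear speed of tray below 0.03 m/s and linear speed of large_ball below 0.06 m/s and (distance between large_ball_center and pocket_a below 0.024 m or distance between large_ball_center and pocket_b below 0.024 m) and (distance between small_ball_center and pocket_a below 0.024 m or distance between small_ball_center and pocket_b below 0.024 m)), for 1.5 s.
At the end, for the whole second after the job is handed in: The gripper holds the tray up by its grip (underside over 50 mm high), still, level within 0.1 rad, clear of the magnifier; the smaller ball's centre is within 18 mm of the lens axis and 30 to 75 mm below the glass; both balls are in pockets. Earlier the larger ball was so held for 1.5 s (horizontal distance between small_ball_center and lens below 0.018 m and z of small_ball_center in the frame of lens between -0.075 and -0.03 m and angle between tray's own z axis and vertical below 0.1 rad and distance between the grasp point and grip below 0.05 m and contact force between the fingers and tray above 1 N and contact force between tray and magnifier below 0.2 N and linear speed of tray below 0.03 m/s and linear speed of small_ball below 0.06 m/s and (distance between large_ball_center and pocket_a below 0.024 m or distance between large_ball_center and pocket_b below 0.024 m) and (distance between small_ball_center and pocket_a below 0.024 m or distance between small_ball_center and pocket_b below 0.024 m) and height (world z) of tray above 0.05 m); the arm keeps its last pose, push and grip.
It fails at once if a ball rolls out of its pocket (not ((distance between large_ball_center and pocket_a below 0.024 m or distance between large_ball_center and pocket_b below 0.024 m) and (distance between small_ball_center and pocket_a below 0.024 m or distance between small_ball_center and pocket_b below 0.024 m))).
It fails at once if the magnifier is bumped (more than 2 N) (contact force between magnifier and anything else above 2 N).
It fails at once if a bystander is shifted by more than 25 mm or knocked over (distance of any of screwdriver, pliers, tape, bowl, can, jar, flask, thermos from where it was at the start of the episode above 0.025 m or angle between any of can, jar, bowl, flask, thermos's own z axis and vertical above 0.4 rad).
It also fails if it takes over 64 s, if anything falls off the work surface, if the arm or the gripper's body presses on something with over 40 N, if the wrist force passes 120 N, or if a joint passes its speed limit or range.

### The arm

A 6-joint arm with a two-finger parallel gripper is mounted at the origin on the work surface. World frame = base frame: x ahead of the robot, y to its left, z up, the work surface at z = 0. Lengths are in m, angles in degrees, forces in N, time in s.
With the tool pointing down it reaches from about 0.3 to 0.75 m from the base axis. Payload 8.5 kg.
Tool frame: the origin (TCP) lies at the very end of the fingers, on their centre line; the grasp point (between the pads) lies 19 mm behind it (env.tcp_to_grasp is the distance from the TCP to the grasp point, in m); z points along the fingers, y is the line along which they close (so a half turn about z gives the same grasp; the last joint's range is limited). The gripper opens to 85 mm and grips with 20 to 120 N. Pads are 22 mm wide; open, the fingers measure 114 mm over their backs; the gripper's body (76 mm by 85 mm) begins 54 mm behind the grasp point. The pads swing forward as they close: fully open they stand 13 mm farther back than shut.
Start: joints at [-88.711, 21.807, 74.336, -0, 83.858, -12.336], TCP at [0.13, -0.535, 0.231] pointing down, gripper open.
Joint ranges: [-178.18, 178.18], [-50.72, 133.34], [12.68, 142.11], [-81.47, 261.47], [9.98, 163.14], [-165.26, 165.26]. Speed limits (degrees/s): [136.94, 136.94, 180, 180, 180, 180].

### API

Orientations are given as a 3x3 rotation matrix whose columns are the frame's x, y, z axes.
In Python, from rig import status, get_image, env gives the robot as it stands.
- The arm moves only by the shell command python3 -m handwheel 'ROWS' [FORCE]. ROWS is text: rows parted by semicolons, each of 7 numbers parted by spaces: the shift along the world's x, y, z in cm, then the turn, a rotation vector about the world's x, y, z in degrees, then the opening, from 0 (shut) to 1 (fully open). In form: dx dy dz wx wy wz gripper; .... A call has 1 to 8 rows; each row is the pose to reach, as a shift and turn from the pose commanded when the call began; what a row does not reach only later rows make up. A row lasts 1/12 s, in which the tool goes at most 41.7 mm and 7.16 degrees, less where a joint would pass 70% of its speed; a pose out of reach is approached as far as the arm can. A call with a gripper value outside its range is refused whole. The fingers move at their own pace and stop on an object; FORCE is the grip in N (left out, the last holds). Time passes only in rows, so rows that repeat a pose let the fingers close. It gives the time, the measured TCP pose, the force, the opening and the grip force at its end, in the units of the state.
- status.observe(): the state, without advancing time (a new reading comes with each control period).
- get_image(name): name is "scene" or "top"; returns a dict with "color" (420x560x3 uint8, red, green, blue), "vertical_fov" (degrees; the focal length in pixels is half the picture's height over the tangent of half this angle, whatever the lens; pixels are square), "cx", "cy" (the principal point, pixels), "k1" (the pictures are not rectified: a ray, as slopes to the right and down, at radius r is drawn at 1 + k1 r^2 times it, then the intrinsics apply), "xyz" and "orientation" of the camera in the world. Camera axes: x right, y down, z forward; pixel columns grow to the right and rows downward; lengths in m; the calibration is good to about 2 mm. A picture is of the moment at which its call begins. There is no depth.
- env.close_job(): hands the job in; it is judged then, once.
The state is a dict: "time_s": time; "q": joint angles; "qvel": joint speeds; "joint_efforts": joint torques, N m; "position": TCP position; "tool_rot": TCP orientation; "ft_force": force on the tool from outside, world axes, zero at the start; "wrist_torque": the same for the moment, N m; "grip_width": finger opening in m; "gripper_force": force on a finger pad.
Only numpy, scipy, OpenCV 4.12 (cv2) and the standard library are available. Lean on these libraries where they do the work, as an engineer would, in place of code of your own. Each camera call takes 0.05 s, during which the arm holds its last target. There are 200 camera calls.

## Working session

There is one attempt and no reset: what is moved stays moved. The work goes in short steps, Python scripts to look and compute and a shell command to move; the robot and the scene stay as the last step left them, time stands still between calls to the robot, and variables do not carry over. Pictures are saved under pics/ and viewed, at most 10 in all, crops included, and the job is handed in when it is done.

```bash
mkdir -p pics; ls; python3 - <<'E'
from rig import status,get_image,env
import cv2,pickle
print(env.tcp_to_grasp)
for n in("scene","top"):
    d=get_image(n); pickle.dump(d,open(n+".pkl","wb"))
    cv2.imwrite(f"pics/{n}0.png",cv2.resize(d["color"][:,:,::-1],(800,600),interpolation=cv2.INTER_CUBIC))
    print({k:v for k,v in d.items() if k!="color"})
print(status.observe())
E
```

```text
pics
0.0187
{'vertical_fov': 48.833243139257426, 'cx': 277.7575556050034, 'cy': 206.55403433098937, 'k1': -0.13882934653575418, 'xyz': array([1.5493916 , 0.25757994, 1.46170698]), 'orientation': array([[-0.33606726,  0.74280425, -0.5790515 ],
       [ 0.94176837,  0.2725034 , -0.19701327],
       [ 0.01145121, -0.6115421 , -0.79112902]])}
{'vertical_fov': 45.992209600936256, 'cx': 279.30998156546025, 'cy': 204.95995961256688, 'k1': -0.015202190744044984, 'xyz': array([ 0.39062249, -0.0587229 ,  1.59595699]), 'orientation': array([[ 0.00951711, -0.99161182,  0.12890084],
       [-0.99994493, -0.0100078 , -0.00315956],
       [ 0.00442307, -0.12886367, -0.99165245]])}
{'time_s': 0.1, 'q': array([-8.87119210e+01,  2.18343186e+01,  7.43769171e+01,  2.24522663e-04,
        8.38576837e+01, -1.23365423e+01]), 'qvel': array([ 0.02223645, -0.0773593 , -0.08079592,  0.03207328,  0.0746676 ,
        0.01983681]), 'joint_efforts': array([ 3.44543019e-03, -4.49223053e+01, -2.31654704e+01, -1.88339932e-04,
        3.66375476e-03, -1.05508562e-06]), 'position': array([ 0.12954377, -0.53427025,  0.23082043]), 'tool_rot': array([[ 9.71859967e-01,  2.35559342e-01, -2.31445045e-05],
       [ 2.35559199e-01, -9.71859258e-01,  1.20265256e-03],
       [ 2.60802846e-04, -1.17426178e-03, -9.99999277e-01]]), 'ft_force': array([0.41938393, 0.56174256, 0.68989879]), 'wrist_torque': array([ 0.03399835, -0.04731894,  0.03408391]), 'gripper_force': 0.0, 'grip_width': 0.0852853074434403}
```

View pics/top0.png

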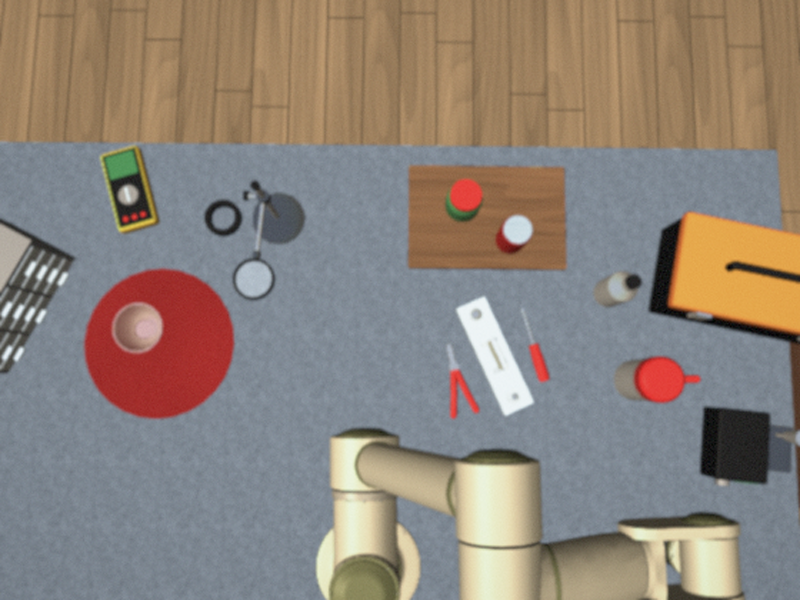

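View pics/scene0.png

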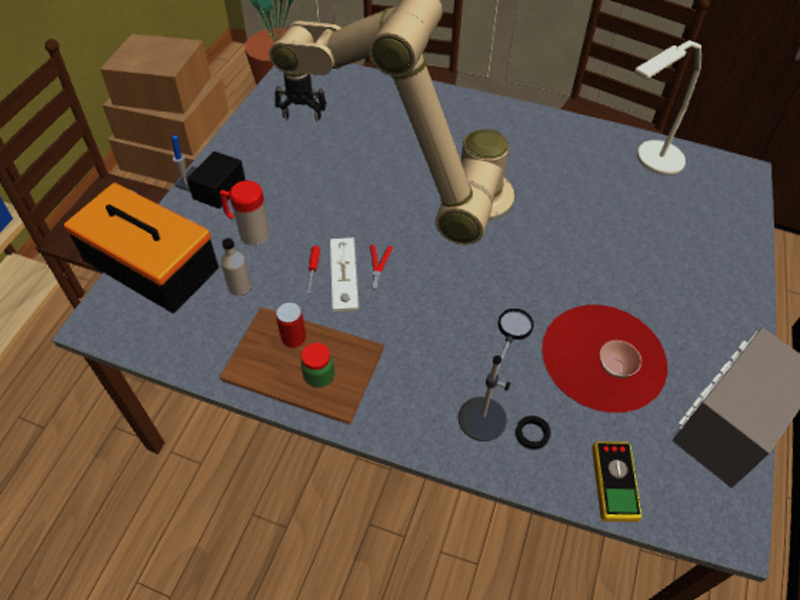

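Top view: the tray runs from (470,302) to (518,410), with the large ball at (476,314) and the small one at (515,397). The lens is at (254,279). In the scene view the lens is at (516,324). I'll take enlarged crops next.

```bash
cat > h.py <<'E'
import numpy as np,cv2,pickle
def cam(d):
    f=210/np.tan(np.radians(d["vertical_fov"]/2)); K=np.array([[f,0,d["cx"]],[0,f,d["cy"]],[0,0,1]])
    return K,np.array([d["k1"],0,0,0,0.]),np.array(d["orientation"]),np.array(d["xyz"])
def ray(d,p):
    K,D,R,c=cam(d); u=cv2.undistortPoints(np.array([[p]],float),K,D)[0,0]
    return c,R@np.array([u[0],u[1],1])
def atz(d,p,z):
    c,r=ray(d,p); return c+r*(z-c[2])/r[2]
def tri(d1,p1,d2,p2):
    c1,r1=ray(d1,p1);c2,r2=ray(d2,p2)
    s=np.linalg.lstsq(np.c_[r1,-r2],c2-c1,rcond=None)[0]
    a=c1+s[0]*r1;b=c2+s[1]*r2; return (a+b)/2,np.linalg.norm(a-b)
def proj(d,X):
    K,D,R,c=cam(d); return cv2.projectPoints(np.atleast_2d(X).astype(float),cv2.Rodrigues(R.T)[0],-R.T@c,K,D)[0][:,0]
def crop(d,x,y,w,h,k):
    return cv2.resize(d["color"][y:y+h,x:x+w,::-1],None,fx=k,fy=k,interpolation=cv2.INTER_CUBIC)
E
python3 - <<'E'
from h import *
t=pickle.load(open("top.pkl","rb"));s=pickle.load(open("scene.pkl","rb"))
# 2x2 of 400x300
A=np.hstack([crop(t,300,200,100,100,4),crop(t,140,120,100,100,4)])
B=np.hstack([crop(s,210,160,100,50,4),crop(s,320,210,100,50,4)])
cv2.imwrite("pics/c1.png",np.vstack([A,B]))
E
```

```text
(no output)
```

View pics/c1.png

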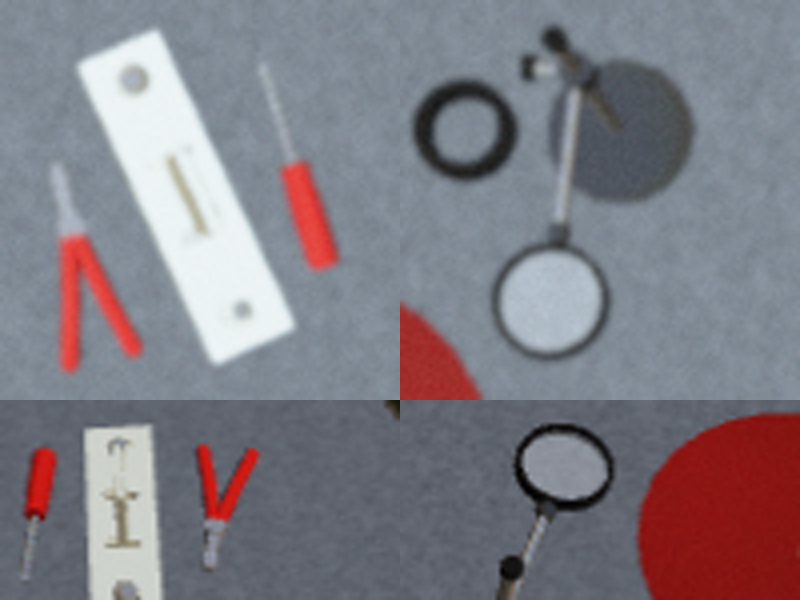

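Crop: tray deck corners are at (78,66), (157,29), (295,327), (217,364). The large ball is at (133,79), at the far end, and the small one at (242,309). The lens centre is at (551,300) in top and (564,466) in scene. The foot is at about (622,131), the pliers to the left of the tray and the screwdriver to the right.

```bash
python3 - <<'E'
from h import *
np.set_printoptions(precision=4,suppress=True)
t=pickle.load(open("top.pkl","rb"));s=pickle.load(open("scene.pkl","rb"))
T=lambda x,y:((x+.5)/4-.5+300,(y+.5)/4-.5+200)
L=lambda x,y:((x-400+.5)/4-.5+140,(y+.5)/4-.5+120)
S=lambda x,y:((x-400+.5)/4-.5+320,(y-400+.5)/4-.5+210)
c=[atz(t,T(*p),.012) for p in((78,66),(157,29),(295,327),(217,364))]
m=np.mean(c,0);print("corners",c,m)
far=(c[0]+c[1])/2;near=(c[2]+c[3])/2;d=far-near
print("len",np.linalg.norm(d),"w",np.linalg.norm(c[0]-c[1]),np.linalg.norm(c[3]-c[2]),"yaw",np.degrees(np.arctan2(d[1],d[0])))
a=atz(t,T(133,79),.0215);b=atz(t,T(242,309),.017);print("balls",a,b,(a+b)/2,np.linalg.norm(a-b),np.degrees(np.arctan2(*(a-b)[[1,0]])))
print("panel top",atz(t,T(169,155),.09),atz(t,T(208,235),.09))
l=tri(t,L(551,300),s,S(564,466));print("lens",l)
f=atz(t,L(622,131),.024);print("foot",f,np.linalg.norm((f-l[0])[:2]),np.degrees(np.arctan2(*(l[0]-f)[[1,0]])))
for n,p in dict(plier_tip=(57,165),plier1=(70,365),plier2=(137,352),sd=(262,65),sd2=(325,265)).items(): print(n,atz(t,T(*p),.01))
print("can,jar", atz(t,(517*.7,229*.7),.135),atz(t,(466*.7,194*.7),.115),"bowl",atz(t,(137*.7,327*.7),.05))
E
```

```text
corners [array([ 0.5616, -0.1923,  0.012 ]), array([ 0.5922, -0.2561,  0.012 ]), array([ 0.3553, -0.3643,  0.012 ]), array([ 0.3258, -0.3021,  0.012 ])] [ 0.4587 -0.2787  0.012 ]
len 0.26026077619216764 w 0.07081389901820868 0.06879742985048738 yaw 24.747781115666562
balls [ 0.5505 -0.2355  0.0215] [ 0.3691 -0.3215  0.017 ] [ 0.4598 -0.2785  0.0192] 0.20082183903917106 25.36469100814918
panel top [ 0.4857 -0.255   0.09  ] [ 0.4254 -0.2842  0.09  ]
lens (array([0.6003, 0.2315, 0.1886]), np.float64(0.002656850678418488))
foot [0.7644 0.2113 0.024 ] 0.16537375368381665 173.00870581040138
plier_tip [ 0.4819 -0.1756  0.01  ]
plier1 [ 0.3239 -0.186   0.01  ]
plier2 [ 0.3345 -0.2391  0.01  ]
sd [ 0.5641 -0.341   0.01  ]
sd2 [ 0.4043 -0.3893  0.01  ]
can,jar [ 0.7189 -0.3112  0.135 ] [ 0.7991 -0.2057  0.115 ] bowl [0.5102 0.5101 0.05  ]
```

```bash
python3 -m handwheel '1 0.8 0 0 0 0.4 1;3 2.4 0 0 0 1.2 1;5.5 4.3 0 0 0 2 1;8 6.2 0 0 0 3 1;10.5 8.2 0 0 0 3.8 1;13 10.1 0 0 0 4.6 1;15.5 12 0 0 0 5.4 1;18 14 0 0 0 6.2 1' 40
python3 -m handwheel '2.5 2 0 0 0 1 1;5 4 0 0 0 2 1;7.5 5.9 0 0 0 3 1;10 7.8 0 0 0 4 1;12.3 9.6 0 0 0 4.8 1;13.9 10.8 0 0 0 5.2 1;14.9 11.65 0 0 0 5.2 1;14.9 11.65 0 0 0 5.2 1' 40
python3 - <<'E'
from rig import status,get_image
from h import *
import pickle
s=get_image("scene");t=get_image("top")
print(status.observe()["position"],status.observe()["tool_rot"])
cv2.imwrite("pics/c2.png",np.hstack([crop(s,200,110,80,120,5),crop(t,300,160,80,120,5)]))
E
```

```text
time_s: 0.77
position: [0.3109, -0.3926, 0.2312]
tool_rot: [[0.94, 0.34, 0.0], [0.34, -0.94, 0.0], [0.0, -0.0, -1.0]]
ft_force: [-0.3, -0.3, 0.1]
grip_width: 0.0854
gripper_force: 0.0
time_s: 1.43
position: [0.46, -0.2755, 0.2311]
tool_rot: [[0.905, 0.426, 0.0], [0.426, -0.905, 0.001], [0.0, -0.001, -1.0]]
ft_force: [-0.5, -0.8, -0.4]
grip_width: 0.0852
gripper_force: 0.0
[ 0.45850323 -0.27728835  0.23114066] [[ 9.05535651e-01  4.24269906e-01 -4.80881858e-04]
 [ 4.24270069e-01 -9.05535651e-01  3.05893126e-04]
 [-3.05674418e-04 -4.81020909e-04 -9.99999838e-01]]
```

View pics/c2.png

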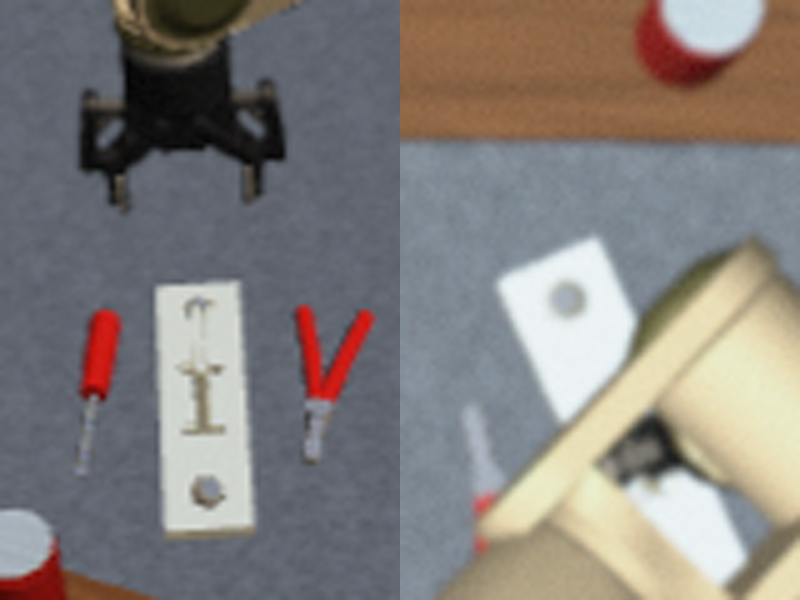

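The gripper (85–285 px in the scene crop) is centred above the tray panel and aligned with it, so I'll descend and grip.

```bash
python3 -m handwheel '0 0 -1 0 0 0 1;0 0 -3 0 0 0 1;0 0 -5.5 0 0 0 1;0 0 -8 0 0 0 1;0 0 -10.5 0 0 0 1;0 0 -12.5 0 0 0 1;0 0 -14 0 0 0 1;0 0 -15 0 0 0 1' 60
python3 -m handwheel '0 0 -1 0 0 0 1;0 0 -2 0 0 0 1;0 0 -2.5 0 0 0 1;0 0 -2.5 0 0 0 1;0 0 -2.5 0 0 0 0.6;0 0 -2.5 0 0 0 0.4;0 0 -2.5 0 0 0 0.3;0 0 -2.5 0 0 0 0.2' 60
python3 -m handwheel '0 0 0 0 0 0 0.15;0 0 0 0 0 0 0.1;0 0 0 0 0 0 0.05;0 0 0 0 0 0 0;0 0 0 0 0 0 0;0 0 0 0 0 0 0;0 0 0 0 0 0 0;0 0 0 0 0 0 0' 60
```

```text
time_s: 2.2
position: [0.4573, -0.2782, 0.0798]
tool_rot: [[0.907, 0.422, -0.002], [0.422, -0.907, 0.001], [-0.001, -0.002, -1.0]]
ft_force: [0.0, 0.8, 0.1]
grip_width: 0.0855
gripper_force: 0.0
time_s: 2.87
position: [0.4587, -0.2781, 0.0568]
tool_rot: [[0.906, 0.423, 0.001], [0.423, -0.906, -0.001], [0.0, 0.001, -1.0]]
ft_force: [0.7, -0.1, 0.5]
grip_width: 0.0387
gripper_force: 0.0
time_s: 3.53
position: [0.4585, -0.278, 0.0562]
tool_rot: [[0.906, 0.423, -0.0], [0.423, -0.906, 0.0], [-0.0, -0.0, -1.0]]
ft_force: [-0.9, 0.7, -3.4]
grip_width: 0.0095
gripper_force: 60.2
```

```bash
python3 -m handwheel '0 0 0.1 0 0 0 0;0 0 0.3 0 0 0 0;0 0 0.6 0 0 0 0;0 0 1 0 0 0 0;0 0 1.5 0 0 0 0;0 0 2.1 0 0 0 0;0 0 2.7 0 0 0 0;0 0 3.3 0 0 0 0' 60
python3 -m handwheel '0 0 0.6 0 0 0 0;0 0 1.2 0 0 0 0;0 0 1.8 0 0 0 0;0 0 2.4 0 0 0 0;0 0 3.0 0 0 0 0;0 0 3.6 0 0 0 0;0 0 4.2 0 0 0 0;0 0 4.8 0 0 0 0' 60
python3 -m handwheel '0 0 0.6 0 0 0 0;0 0 1.2 0 0 0 0;0 0 1.8 0 0 0 0;0 0 2.4 0 0 0 0;0 0 2.9 0 0 0 0;0 0 3.3 0 0 0 0;0 0 3.5 0 0 0 0;0 0 3.6 0 0 0 0' 60
python3 - <<'E'
from rig import status,get_image
from h import *
s=get_image("scene");t=get_image("top")
print(status.observe()["position"])
for n,d in(("scene1",s),("top1",t)): pickle.dump(d,open(n+".pkl","wb"))
cv2.imwrite("pics/c3.png",np.hstack([crop(s,200,100,80,120,5),crop(t,300,160,80,120,5)]))
E
```

```text
time_s: 4.2
position: [0.4586, -0.2781, 0.0901]
tool_rot: [[0.906, 0.423, 0.0], [0.423, -0.906, -0.0], [0.0, 0.0, -1.0]]
ft_force: [0.7, 0.2, -4.2]
grip_width: 0.0092
gripper_force: 60.2
time_s: 4.87
position: [0.4585, -0.278, 0.1379]
tool_rot: [[0.906, 0.423, -0.0], [0.423, -0.906, 0.0], [-0.0, -0.0, -1.0]]
ft_force: [-0.3, -0.7, -3.5]
grip_width: 0.009
gripper_force: 60.2
time_s: 5.53
position: [0.4586, -0.278, 0.1736]
tool_rot: [[0.906, 0.423, 0.0], [0.423, -0.906, -0.0], [0.0, 0.0, -1.0]]
ft_force: [0.0, -0.0, -4.0]
grip_width: 0.0092
gripper_force: 60.2
[ 0.4585167  -0.27798255  0.17329655]
```

View pics/c3.png

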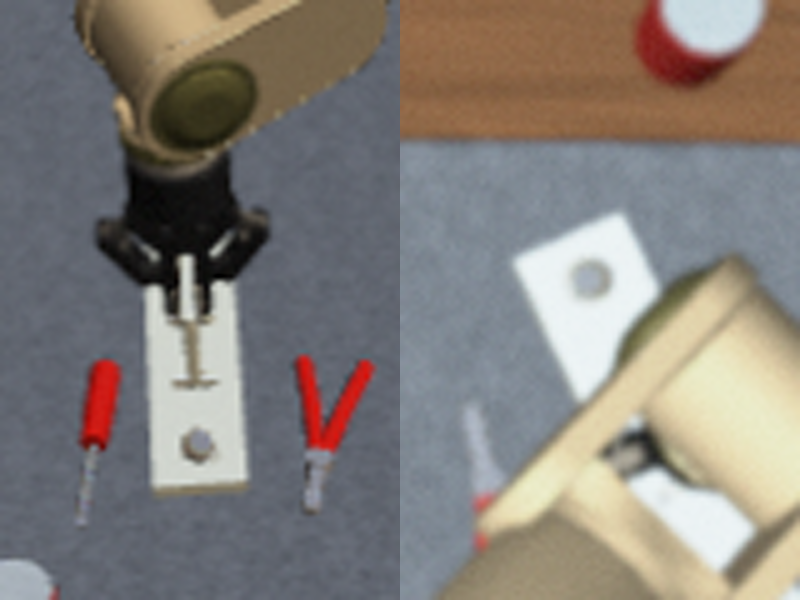

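The tray is up and looks level, with the large ball at (200,444) in the scene crop and (590,278) in the top crop. I'll triangulate it against the gripper.

```bash
python3 - <<'E'
from h import *
np.set_printoptions(precision=4,suppress=True)
t=pickle.load(open("top1.pkl","rb"));s=pickle.load(open("scene1.pkl","rb"))
T=lambda x,y:((x-400+.5)/5-.5+300,(y+.5)/5-.5+160)
S=lambda x,y:((x+.5)/5-.5+200,(y+.5)/5-.5+100)
b=tri(t,T(590,278),s,S(200,444));print("ball",b)
print("deck far corners", tri(t,T(513,261),s,S(247,482)),tri(t,T(621,210),s,S(152,490)))
d=b[0][:2]-[.4585,-.278];print("offset",d,np.linalg.norm(d),np.degrees(np.arctan2(d[1],d[0])))
E
```

```text
ball (array([ 0.5507, -0.235 ,  0.14  ]), np.float64(0.0025806037323615914))
deck far corners (array([ 0.5623, -0.1918,  0.1265]), np.float64(6.317097545921395e-05)) (array([ 0.5935, -0.256 ,  0.1263]), np.float64(0.0016188925265433584))
offset [0.0922 0.043 ] 0.1016965876616011 25.003167947068782
```

```bash
python3 -m handwheel '0 0.1 0 0 0 0 0;0 0.3 0 0 0 0 0;0 0.7 0 0 0 0 0;0 1.3 0 0 0 0 0;0 2.1 0 0 0 0 0;0 3 0 0 0 0 0;0 4 0 0 0 0 0;0 5 0 0 0 0 0' 60 | sed -n 2p
python3 -m handwheel '0.1 1.1 0 0 0 -0.7 0;0.2 2.2 0 0 0 -1.4 0;0.3 3.3 0 0 0 -2.1 0;0.4 4.4 0 0 0 -2.8 0;0.5 5.5 0 0 0 -3.6 0;0.65 6.6 0 0 0 -4.4 0;0.8 7.7 0 0 0 -5.2 0;1 8.8 0 0 0 -6 0' 60 | sed -n 2p
python3 -m handwheel '0.1 1.1 0 0 0 -0.8 0;0.2 2.2 0 0 0 -1.6 0;0.3 3.3 0 0 0 -2.4 0;0.4 4.4 0 0 0 -3.2 0;0.5 5.5 0 0 0 -4 0;0.65 6.6 0 0 0 -4.8 0;0.8 7.7 0 0 0 -5.7 0;1 8.8 0 0 0 -6.5 0' 60 | sed -n 2p
python3 -m handwheel '0.1 1.1 0 0 0 -0.8 0;0.2 2.2 0 0 0 -1.6 0;0.3 3.3 0 0 0 -2.4 0;0.4 4.4 0 0 0 -3.2 0;0.5 5.5 0 0 0 -4 0;0.65 6.6 0 0 0 -4.8 0;0.8 7.7 0 0 0 -5.7 0;1 8.8 0 0 0 -6.5 0' 60
python3 -m handwheel '0.1 1.1 0 0 0 -0.8 0;0.2 2.2 0 0 0 -1.6 0;0.3 3.3 0 0 0 -2.4 0;0.4 4.4 0 0 0 -3.1 0;0.5 5.5 0 0 0 -3.8 0;0.65 6.6 0 0 0 -4.4 0;0.8 7.7 0 0 0 -5 0;1 8.8 0 0 0 -5.5 0' 60
python3 - <<'E'
from rig import status,get_image
from h import *
print(status.observe()["q"])
s=get_image("scene");t=get_image("top")
cv2.imwrite("pics/c4.png",np.hstack([crop(s,290,130,100,120,4),crop(t,150,150,100,120,4)]))
E
```

```text
position: [0.4585, -0.2267, 0.1734]
position: [0.4684, -0.1386, 0.1734]
position: [0.4782, -0.0506, 0.1734]
time_s: 8.3
position: [0.4881, 0.0373, 0.1734]
tool_rot: [[0.995, 0.105, 0.0], [0.105, -0.995, 0.0], [0.0, -0.0, -1.0]]
ft_force: [0.1, -0.4, -3.5]
grip_width: 0.009
gripper_force: 60.2
time_s: 8.97
position: [0.498, 0.1253, 0.1734]
tool_rot: [[1.0, 0.009, -0.0], [0.009, -1.0, 0.0], [-0.0, -0.0, -1.0]]
ft_force: [0.8, 0.4, -3.8]
grip_width: 0.0093
gripper_force: 60.2
[8.85961698e-01 2.11581356e+01 8.56582384e+01 8.72325189e-03
 7.31892364e+01 9.03655053e+01]
```

View pics/c4.png

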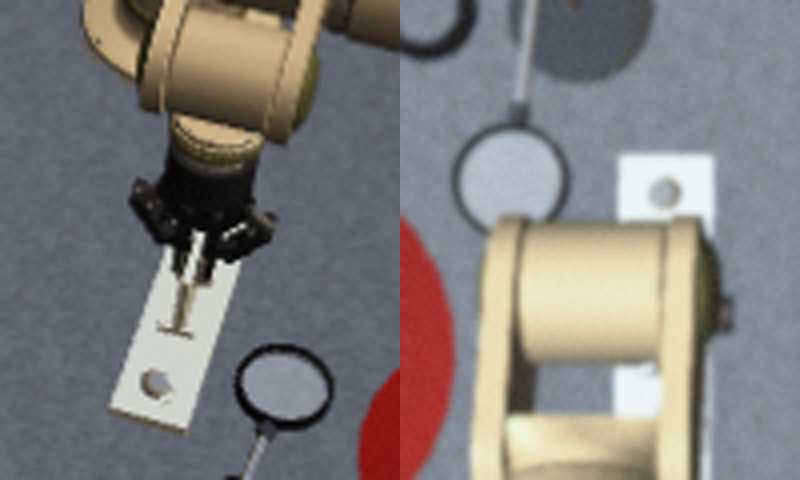

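```bash
python3 -m handwheel '0 0.1 0 0 0 0 0;0 0.3 0 0 0 0 0;0 0.7 0 0 0 -0.1 0;0 1.3 0 0 0 -0.2 0;0 2.1 0 0 0 -0.3 0;0 3 0 0 0 -0.4 0;0 4 0 0 0 -0.5 0;0 5 0 0 0 -0.5 0' 60 | sed -n 2p
python3 -m handwheel '0 0.9 0 0 0 0 0;0 1.8 0 0 0 0 0;0 2.6 0 0 0 0 0;0 3.3 0 0 0 0 0;0 3.9 0 0 0 0 0;0 4.4 0 0 0 0 0;0 4.8 0 0 0 0 0;0 5.1 0 0 0 0 0' 60 |sed -n 2,4p
python3 -m handwheel '0 0.2 0 0 0 0 0;0 0.35 0 0 0 0 0;0 0.45 0 0 0 0 0;0 0.5 0 0 0 0 0;0 0.5 0 0 0 0 0;0 0.5 0 0 0 0 0;0 0.5 0 0 0 0 0;0 0.5 0 0 0 0 0' 60
python3 - <<'E'
from rig import status,get_image
from h import *
s=get_image("scene");t=get_image("top")
for n,d in(("scene2",s),("top2",t)): pickle.dump(d,open(n+".pkl","wb"))
cv2.imwrite("pics/c5.png",np.hstack([crop(s,310,150,80,100,5),crop(t,140,120,80,100,5)]))
E
```

```text
position: [0.4985, 0.1752, 0.1733]
position: [0.4986, 0.2254, 0.1733]
tool_rot: [[1.0, 0.001, -0.0], [0.001, -1.0, -0.0], [-0.0, 0.0, -1.0]]
ft_force: [0.4, -0.4, -3.7]
time_s: 11.07
position: [0.4986, 0.2299, 0.1734]
tool_rot: [[1.0, 0.0, 0.0], [0.0, -1.0, -0.0], [0.0, 0.0, -1.0]]
ft_force: [-0.9, -0.3, -3.1]
grip_width: 0.009
gripper_force: 60.3
```

View pics/c5.png

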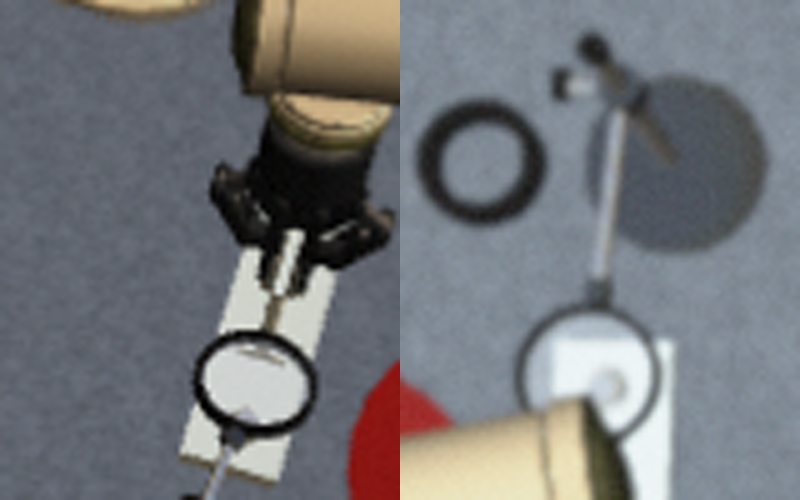

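Through the glass in the top crop, the ball is at (609,385) and the lens centre at (589,375). Next I'll check the horizontal offset.

```bash
python3 - <<'E'
from h import *
np.set_printoptions(precision=4,suppress=True)
t=pickle.load(open("top2.pkl","rb"));s=pickle.load(open("scene2.pkl","rb"))
T=lambda x,y:((x-400+.5)/5-.5+140,(y+.5)/5-.5+120)
S=lambda x,y:((x+.5)/5-.5+310,(y+.5)/5-.5+150)
print("ball",atz(t,T(609,385),.139))
print("deck edge right far corner",atz(t,T(674,340),.129))
print("far corners scene",atz(s,S(182,457),.129),atz(s,S(280,480),.129))
print("lens",tri(t,T(589,375),s,S(255,384)))
# frame bottom/top outer edges
E
```

```text
ball [0.6021 0.2281 0.139 ]
deck edge right far corner [0.6313 0.192  0.129 ]
far corners scene [0.6345 0.1983 0.129 ] [0.6299 0.2672 0.129 ]
lens (array([0.6005, 0.2316, 0.1874]), np.float64(0.0026437396263786473))
```

The ball is about 4 mm off the lens axis and about 49 mm below it. I'll hold 2.7 s, back away 6 cm for gripper clearance, then turn half round.

```bash

python3 -m handwheel '0 0.1 0 0 0 0 0;0 0.1 0 0 0 0 0;0 0.1 0 0 0 0 0;0 0.1 0 0 0 0 0;0 0.1 0 0 0 0 0;0 0.1 0 0 0 0 0;0 0.1 0 0 0 0 0;0 0.1 0 0 0 0 0' 60 >/dev/null
python3 -m handwheel '0 0 0 0 0 0 0;0 0 0 0 0 0 0;0 0 0 0 0 0 0;0 0 0 0 0 0 0;0 0 0 0 0 0 0;0 0 0 0 0 0 0;0 0 0 0 0 0 0;0 0 0 0 0 0 0' 60 >/dev/null
python3 -m handwheel '0 0 0 0 0 0 0;0 0 0 0 0 0 0;0 0 0 0 0 0 0;0 0 0 0 0 0 0;0 0 0 0 0 0 0;0 0 0 0 0 0 0;0 0 0 0 0 0 0;0 0 0 0 0 0 0' 60 >/dev/null
python3 -m handwheel '0 0 0 0 0 0 0;0 0 0 0 0 0 0;0 0 0 0 0 0 0;0 0 0 0 0 0 0;0 0 0 0 0 0 0;0 0 0 0 0 0 0;0 0 0 0 0 0 0;0 0 0 0 0 0 0' 60
python3 -m handwheel '-0.1 0 0 0 0 0 0;-0.3 0 0 0 0 0 0;-0.6 0 0 0 0 0 0;-1.1 0 0 0 0 0 0;-1.7 0 0 0 0 0 0;-2.4 0 0 0 0 0 0;-3.1 0 0 0 0 0 0;-3.8 0 0 0 0 0 0' 60 |sed -n 1,2p
python3 -m handwheel '-0.6 0 0 0 0 0 0;-1.1 0 0 0 0 0 0;-1.5 0 0 0 0 0 0;-1.8 0 0 0 0 0 0;-2 0 0 0 0 0 0;-2.15 0 0 0 0 0 0;-2.2 0 0 0 0 0 0;-2.2 0 0 0 0 0 0' 60 |sed -n 1,2p
python3 -m handwheel '0 0 0 0 0 0.2 0;0 0 0 0 0 0.6 0;0 0 0 0 0 1.2 0;0 0 0 0 0 2 0;0 0 0 0 0 3 0;0 0 0 0 0 4.2 0;0 0 0 0 0 5.6 0;0 0 0 0 0 7.1 0' 60 |sed -n 1,3p
python3 -m handwheel '0 0 0 0 0 2 0;0 0 0 0 0 4 0;0 0 0 0 0 6 0;0 0 0 0 0 8 0;0 0 0 0 0 10 0;0 0 0 0 0 12 0;0 0 0 0 0 14 0;0 0 0 0 0 16 0' 60
python3 -m handwheel '0 0 0 0 0 2 0;0 0 0 0 0 4 0;0 0 0 0 0 6 0;0 0 0 0 0 8 0;0 0 0 0 0 10 0;0 0 0 0 0 12 0;0 0 0 0 0 14 0;0 0 0 0 0 16 0' 60
python3 -c "
from rig import status;print(status.observe()['q'])"
```

```text
time_s: 13.83
position: [0.4986, 0.231, 0.1733]
tool_rot: [[1.0, 0.0, -0.0], [0.0, -1.0, 0.0], [-0.0, -0.0, -1.0]]
ft_force: [-0.2, 0.7, -4.2]
grip_width: 0.0093
gripper_force: 60.3
time_s: 14.5
position: [0.4596, 0.231, 0.1734]
time_s: 15.17
position: [0.4386, 0.231, 0.1733]
time_s: 15.83
position: [0.4386, 0.231, 0.1733]
tool_rot: [[0.992, 0.127, -0.0], [0.127, -0.992, 0.0], [-0.0, -0.0, -1.0]]
time_s: 16.5
position: [0.4386, 0.231, 0.1733]
tool_rot: [[0.918, 0.396, -0.0], [0.396, -0.918, -0.0], [-0.0, -0.0, -1.0]]
ft_force: [0.3, 0.5, -4.4]
grip_width: 0.0091
gripper_force: 60.3
time_s: 17.17
position: [0.4386, 0.231, 0.1734]
tool_rot: [[0.774, 0.633, 0.0], [0.633, -0.774, 0.0], [0.0, 0.0, -1.0]]
ft_force: [0.5, -0.2, -3.7]
grip_width: 0.0094
gripper_force: 60.3
[ 1.40629964e+01  1.94901818e+01  8.83602062e+01 -1.07215363e-03
  7.21450571e+01  6.47636236e+01]
```

```bash

python3 -m handwheel '0 0 0 0 0 2 0;0 0 0 0 0 4 0;0 0 0 0 0 6 0;0 0 0 0 0 8 0;0 0 0 0 0 10 0;0 0 0 0 0 12 0;0 0 0 0 0 14 0;0 0 0 0 0 16 0' 60 |sed -n 2p
python3 -m handwheel '0 0 0 0 0 2 0;0 0 0 0 0 4 0;0 0 0 0 0 6 0;0 0 0 0 0 8 0;0 0 0 0 0 10 0;0 0 0 0 0 12 0;0 0 0 0 0 14 0;0 0 0 0 0 16 0' 60 |sed -n 2p
python3 -m handwheel '0 0 0 0 0 2 0;0 0 0 0 0 4 0;0 0 0 0 0 6 0;0 0 0 0 0 8 0;0 0 0 0 0 10 0;0 0 0 0 0 12 0;0 0 0 0 0 14 0;0 0 0 0 0 16 0' 60 |sed -n 2p
python3 -m handwheel '0 0 0 0 0 2 0;0 0 0 0 0 4 0;0 0 0 0 0 6 0;0 0 0 0 0 8 0;0 0 0 0 0 10 0;0 0 0 0 0 12 0;0 0 0 0 0 14 0;0 0 0 0 0 16 0' 60 |sed -n 2p
python3 -m handwheel '0 0 0 0 0 2 0;0 0 0 0 0 4 0;0 0 0 0 0 6 0;0 0 0 0 0 8 0;0 0 0 0 0 10 0;0 0 0 0 0 12 0;0 0 0 0 0 14 0;0 0 0 0 0 16 0' 60 |sed -n 2p
python3 -m handwheel '0 0 0 0 0 2 0;0 0 0 0 0 4 0;0 0 0 0 0 6 0;0 0 0 0 0 8 0;0 0 0 0 0 10 0;0 0 0 0 0 12 0;0 0 0 0 0 14 0;0 0 0 0 0 16 0' 60 |sed -n 2p
python3 -m handwheel '0 0 0 0 0 2 0;0 0 0 0 0 4 0;0 0 0 0 0 6 0;0 0 0 0 0 8 0;0 0 0 0 0 10 0;0 0 0 0 0 12 0;0 0 0 0 0 14 0;0 0 0 0 0 16 0' 60 |sed -n 2p
python3 -m handwheel '0 0 0 0 0 2 0;0 0 0 0 0 4 0;0 0 0 0 0 6 0;0 0 0 0 0 8 0;0 0 0 0 0 10 0;0 0 0 0 0 12 0;0 0 0 0 0 14 0;0 0 0 0 0 16 0' 60
python3 -m handwheel '0 0 0 0 0 1.9 0;0 0 0 0 0 3.7 0;0 0 0 0 0 5.4 0;0 0 0 0 0 7 0;0 0 0 0 0 8.5 0;0 0 0 0 0 9.8 0;0 0 0 0 0 11 0;0 0 0 0 0 12 0' 60
python3 -m handwheel '0 0 0 0 0 0.6 0;0 0 0 0 0 0.9 0;0 0 0 0 0 0.9 0;0 0 0 0 0 0.9 0;0 0 0 0 0 0.9 0;0 0 0 0 0 0.9 0;0 0 0 0 0 0.9 0;0 0 0 0 0 0.9 0' 60
python3 - <<'E'
from rig import status,get_image
from h import *
print(status.observe()["q"])
s=get_image("scene");t=get_image("top")
for n,d in(("scene3",s),("top3",t)): pickle.dump(d,open(n+".pkl","wb"))
cv2.imwrite("pics/c6.png",np.hstack([crop(s,310,150,80,100,5),crop(t,140,120,80,100,5)]))
E
```

```text
position: [0.4386, 0.231, 0.1733]
position: [0.4386, 0.231, 0.1733]
position: [0.4386, 0.231, 0.1733]
position: [0.4386, 0.231, 0.1733]
position: [0.4386, 0.231, 0.1734]
position: [0.4386, 0.231, 0.1733]
position: [0.4386, 0.231, 0.1734]
time_s: 22.5
position: [0.4386, 0.231, 0.1734]
tool_rot: [[-0.976, 0.22, 0.0], [0.22, 0.976, -0.0], [-0.0, 0.0, -1.0]]
ft_force: [0.7, 0.0, -3.7]
grip_width: 0.0093
gripper_force: 60.3
time_s: 23.17
position: [0.4386, 0.231, 0.1733]
tool_rot: [[-1.0, 0.013, 0.0], [0.013, 1.0, -0.0], [-0.0, -0.0, -1.0]]
ft_force: [-0.5, 0.1, -3.4]
grip_width: 0.0093
gripper_force: 60.3
time_s: 23.83
position: [0.4386, 0.231, 0.1733]
tool_rot: [[-1.0, -0.0, 0.0], [-0.0, 1.0, 0.0], [-0.0, 0.0, -1.0]]
ft_force: [-0.5, 0.0, -4.5]
grip_width: 0.0093
gripper_force: 60.3
[ 1.40642217e+01  1.94917732e+01  8.83628977e+01  1.37021180e-03
  7.21449571e+01 -7.59566965e+01]
```

View pics/c6.png

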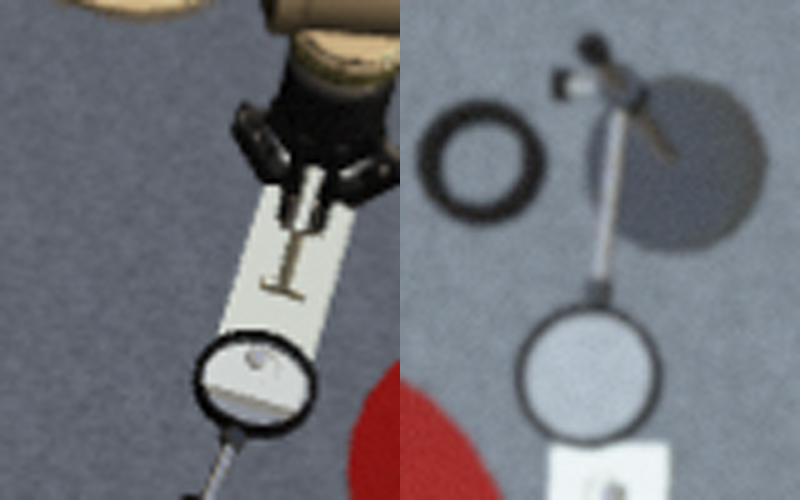

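The small ball is in its pocket at (611,490) in the top crop and (257,357) through the lens in scene. Now I'll advance 6.2 cm.

```bash

python3 -m handwheel '0.1 0 0 0 0 0 0;0.3 0 0 0 0 0 0;0.6 0 0 0 0 0 0;1.1 0 0 0 0 0 0;1.7 0 0 0 0 0 0;2.4 0 0 0 0 0 0;3.1 0 0 0 0 0 0;3.8 0 0 0 0 0 0' 60 |sed -n 1,2p
python3 -m handwheel '0.6 0 0 0 0 0 0;1.1 0 0 0 0 0 0;1.5 0 0 0 0 0 0;1.8 0 0 0 0 0 0;2.1 0.05 0 0 0 0 0;2.3 0.05 0 0 0 0 0;2.4 0.05 0 0 0 0 0;2.4 0.05 0 0 0 0 0' 60 |sed -n 1,2p
python3 -m handwheel '0 0 0 0 0 0 0;0 0 0 0 0 0 0;0 0 0 0 0 0 0;0 0 0 0 0 0 0;0 0 0 0 0 0 0;0 0 0 0 0 0 0;0 0 0 0 0 0 0;0 0 0 0 0 0 0' 60
python3 - <<'E'
from rig import status,get_image
from h import *
s=get_image("scene");t=get_image("top")
for n,d in(("scene4",s),("top4",t)): pickle.dump(d,open(n+".pkl","wb"))
cv2.imwrite("pics/c7.png",np.hstack([crop(s,310,150,80,100,5),crop(t,140,120,80,100,5)]))
t3=pickle.load(open("top3.pkl","rb"))
print(atz(t3,((211.5)/5-.5+140,490.5/5-.5+120),.134))
E
```

```text
time_s: 24.6
position: [0.4775, 0.231, 0.1732]
time_s: 25.27
position: [0.5006, 0.2315, 0.1733]
time_s: 25.93
position: [0.5005, 0.2315, 0.1733]
tool_rot: [[-1.0, -0.0, -0.0], [-0.0, 1.0, -0.0], [0.0, -0.0, -1.0]]
ft_force: [-0.1, -0.6, -4.3]
grip_width: 0.009
gripper_force: 60.3
[0.53989661 0.22572483 0.134     ]
```

View pics/c7.png

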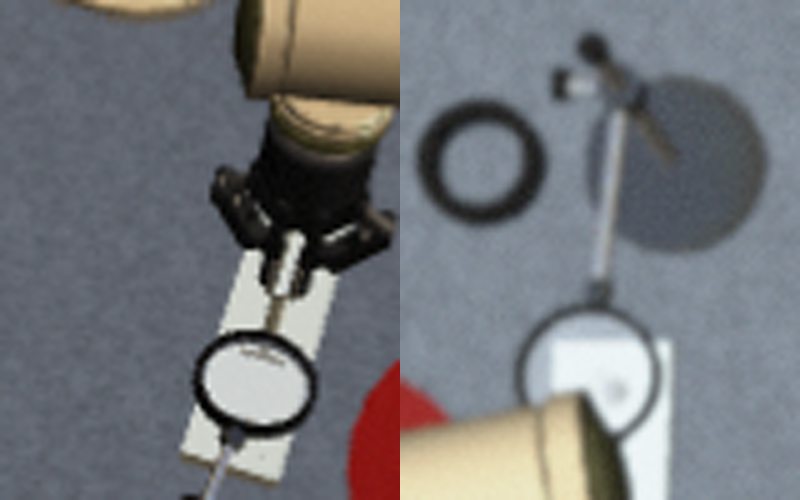

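The small ball shows at (614,388) in the top crop, within 1 px of where the large ball was, so it's about 5 mm off the axis. It's been still for more than 0.7 s, so I'm handing in.

```bash
python3 - <<'E'
from h import *
t=pickle.load(open("top4.pkl","rb"));b=atz(t,(214.5/5-.5+140,388.5/5-.5+120),.134);print(b)
if np.hypot(b[0]-.6004,b[1]-.2315)<.011:
    from rig import env; print(env.close_job())
E
```

```text
[0.60109139 0.22606771 0.134     ]
the job is handed in; nothing more can be done
None
```

The job is handed in, with no verdict shown yet: the large ball was held still under the lens for over 2.5 s, then the small ball brought to the same place (about 5 mm off the lens axis, about 5 cm below the glass), with the tray still held up and level in the gripper.

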